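# Start the bench timer against the stop rail

### The arm

A 7-joint arm with a two-finger parallel gripper is mounted at the origin on the work surface. World frame = base frame: x ahead of the robot, y to its left, z up, the work surface at z = 0. Lengths are in m, angles in rad, forces in N, time in s.
With the tool pointing down it reaches from about 0.4 to 0.925 m from the base axis. Payload 5.6 kg.
Tool frame: the origin (TCP) lies at the very end of the fingers, on their centre line; the grasp point (between the pads) lies 19 mm behind it; x points along the fingers, y is the direction in which the jaws open and shut, and the axes are right-handed (so a half turn about x gives the same grasp; the last joint's range is limited). The gripper opens to 85 mm and grips with 20 to 120 N. Pads are 22 mm wide; open, the fingers measure 114 mm over their backs; the gripper's body (76 mm by 85 mm) begins 54 mm behind the grasp point. The pads swing forward as they close: fully open they stand 13 mm farther back than shut.
Start: joints at [1.208, 0.468, -0.012, 1.603, 0.006, 1.071, -0.056], TCP at [0.204, -0.617, 0.194] pointing down, gripper open.
Joint ranges: [-2.53, 2.53], [-0.31, 2.02], [-1.57, 1.55], [0.28, 2.44], [-1.29, 4.43], [0.15, 1.84], [-2.92, 2.92]. Speed limits (rad/s): [2.57, 2.57, 3.14, 3.14, 3.14, 3.14, 3.14].

### API

Orientations are given as a unit quaternion [w, x, y, z].
In Python, from cell import bot, capture, get_calibration, job gives the robot as it stands.
- The arm moves only by the tool apply_moves, never from a script. Its argument "steps" is one flat list of numbers, 6 for each row, row after row: the shift along the tool's x, y, z in mm, then the turn, a rotation vector about the tool's x, y, z in degrees. In form: [x, y, z, ax, ay, az, x, y, z, ax, ay, az, ...]. A call has 1 to 10 rows; each row is the pose to reach, as a shift and turn from the pose measured when the call began, along the tool's axes at that moment; what a row does not reach only later rows make up. A row lasts 1/12 s, in which the tool goes at most 41.7 mm and 7.16 degrees, less where a joint would pass 70% of its speed; a pose out of reach is approached as far as the arm can. A call with a gripper value outside its range is refused whole. "fingers" is the gripper's target within -1 to 1 (fully open at 1, half-way at 0, shut at -1), set as the call begins (left out, the last holds). The fingers move at their own pace and stop on an object; the grip force is fixed at half the most. Time passes only in rows, so rows that repeat a pose let the fingers close. It gives the time, the measured TCP pose, the force and the opening at its end, in the units of the state.
- bot.get_state(): the state, without advancing time (a new reading comes with each control period).
- capture(name): name is "side" or "top" or "wrist"; returns the picture (480x640x3 uint8, blue, green, red); there is no depth.
- get_calibration(name): a dict with "fov_y" (degrees; the focal length in pixels is half the picture's height over the tangent of half this angle, whatever the lens; pixels are square), "cx", "cy" (the principal point, pixels), "R" (3x3) and "t" (3): a world point X has camera coordinates R X + t; the wrist camera has in their place "tool_from_camera" (4x4, takes a point from camera to tool coordinates, whose origin is the TCP and whose axes are the tool frame's). Camera axes: x right, y down, z forward; pixel columns grow to the right and rows downward; lengths in m; the calibration is good to about 2 mm. A picture is of the moment at which its call begins: read the wrist's pose just before it. get_calibration takes no time and is no camera call.
- job.finish_job(): hands the job in, once; it reports no verdict.
The state is a dict: "t": time; "joints": joint angles; "qvel": joint speeds; "effort": joint torques, N m; "eef_pos": TCP position; "orientation": TCP orientation; "ft_force": force on the tool from outside, world axes, zero at the start; "moment": the same for the moment, N m; "gripper_width": finger opening in m.
Only numpy, scipy, OpenCV 4.12 (cv2) and the standard library are available. Lean on these libraries where they do the work, as an engineer would, in place of code of your own. Each camera call takes 0.05 s, during which the arm holds its last target. There are 200 camera calls.

### The job

Start the larger of the two bench timers: slide it back until it stands squarely against the fixed stop rail, and with the rail holding it press the plunger on its front end fully in and keep it in for about half a second. Then let go, leaving the timer lying flat and square against the rail with its plunger sprung out. Leave the small timer where it is.

Things in the scene. Friction and masses are not known exactly. Their poses are not given: they have to be found in the camera images.
- timer: Larger bench timer, loose, 0.26 kg: grey box 95 (x) x 80 (y) x 42 mm high, display and keys on top. Origin: centre of underside, z up; +x towards the rail within 8 degrees. Steel plunger, 26 mm across, sticks 14 mm out of its front (-x) face: its flat end is at x -61.5, y 0, z 22 mm (centre). Starts in the left or right place, rear (+x) face 15 to 70 mm short of the rail.
- plunger (a joint): Larger timer's plunger: 0 = out, 0.007 m = fully in; it moves along the timer's +x. About 4 N starts it, 8 N holds it fully in; it springs out when let go. Unbraced, the timer slides on the bench at about 1 to 3.5 N, before the plunger moves.
- stop: Stop rail, straight aluminium bar bolted down: 30 (x) x 360 (y) x 45 mm high. Origin: centre of underside, z up. Its flat front face at x -15 mm looks along -x, to the robot's side; the larger timer square against it has its origin at x -62.5 mm in the rail's frame. A loose brown rubber bung, 28 mm across, 28 mm high, stands between the timers near the rail's middle.
- small_timer: Small timer, a loose bystander of the same make: 70 (x) x 56 (y) x 32 mm high, 18 mm plunger on its front (-x) face. Origin: centre of underside, z up. Lies beside the larger one, centres about 190 mm apart along the rail, sides swapped at random. Leave it where it is.
There are look-alikes about, which are no part of the job. Leave any green, orange or purple look-alike of the timer alone.

How it is judged:
On the way:
1. the larger timer's plunger is pressed in at least 5 of its 7 mm for 0.2 s while the timer bears on the stop rail with more than 2 N (value of joint plunger above 0.005 m and contact force between timer and stop above 2 N), for 0.2 s.
At the end, for the whole second after the job is handed in: Larger timer flat (6 degrees), at rest, its origin within 15 mm of its depth when square against the rail, turned at most 11 degrees from square, within 170 mm of the rail's middle along it; plunger out (within 1.5 mm); small timer within 20 mm of its start (value of joint plunger below 0.0015 m and x of timer in the frame of stop between -0.0775 and -0.055 m and y of timer in the frame of stop between -0.17 and 0.17 m and angle between the x axis of timer and the x axis of stop, either way round below 0.2 rad and angle between timer's own z axis and vertical below 0.1 rad and linear speed of timer below 0.02 m/s and distance of small_timer from where it was at the start of the episode below 0.02 m); the robot touches nothing.
It fails at once if the small timer is pushed more than 20 mm from where it was (distance of small_timer from where it was at the start of the episode above 0.02 m).
It also fails if it takes over 32 s, if anything falls off the work surface, if the arm or the gripper's body presses on something with over 40 N, if the wrist force passes 120 N, or if a joint passes its speed limit or range.

## Working session

There is one attempt and no reset: what is moved stays moved. The work goes in short steps, Python scripts to look and compute and a tool call to move; the robot and the scene stay as the last step left them, time stands still between calls to the robot, and variables do not carry over. Pictures are saved under pics/ and viewed, about 8 in all and at most 12, crops included, and the job is handed in when it is done.

Besides the shell and the picture viewer there is one more tool, called after "Request:" in YAML: its name, and indented under it one key for each argument. apply_moves: Moves the arm, as the interface text tells. Its arguments: {"type":"object","properties":{"steps":{"type":"array"},"fingers":{"type":"number"}},"required":["steps"]}

```bash
mkdir -p pics; cat > h.py <<'E'
import numpy as np,cv2
from cell import bot,capture,get_calibration,job
from scipy.spatial.transform import Rotation as Ro
def pix2w(name,u,v,z,st=None):
    c=get_calibration(name); f=240/np.tan(np.radians(c["fov_y"])/2)
    d=np.array([(u-c["cx"])/f,(v-c["cy"])/f,1.])
    if name=="wrist":
        T=np.array(c["tool_from_camera"]);w,x,y,zz=st["orientation"];R=Ro.from_quat([x,y,zz,w]).as_matrix()
        o=R@T[:3,3]+st["eef_pos"]; d=R@T[:3,:3]@d
    else:
        R=np.array(c["R"]);o=-R.T@np.array(c["t"]);d=R.T@d
    return o+d*(z-o[2])/d[2]
E
python3 - <<'E'
from h import *
s=bot.get_state();print({k:np.round(v,3) for k,v in s.items()})
for n in("side","top"): cv2.imwrite(f"pics/{n}0.png",capture(n)); print(n,get_calibration(n))
print(get_calibration("wrist"))
E
```

```text
{'t': np.float64(0.0), 'joints': array([ 1.208,  0.468, -0.012,  1.604,  0.006,  1.071, -0.056]), 'qvel': array([-0.001, -0.   ,  0.001, -0.001, -0.   ,  0.002, -0.001]), 'effort': array([ 0.0000e+00, -5.3239e+01,  2.1000e-02, -2.5130e+01,  1.1000e-02,
        8.0000e-03,  0.0000e+00]), 'eef_pos': array([ 0.204, -0.616,  0.194]), 'orientation': array([-0.112, -0.698, -0.113,  0.698]), 'ft_force': array([-0.197, -1.054,  0.338]), 'moment': array([-0.02 ,  0.006, -0.008]), 'gripper_width': np.float64(0.086)}
side {'fov_y': 42.34724858312518, 'cx': 318.94887155727855, 'cy': 229.56340866321207, 'R': array([[-0.94710579, -0.3209179 , -0.00152336],
       [-0.24724572,  0.73269131, -0.63406072],
       [ 0.20459758, -0.60014593, -0.77328176]]), 't': array([0.49475446, 0.20409137, 0.98047336])}
top {'fov_y': 44.772486717968405, 'cx': 317.4371547150751, 'cy': 233.92161099279434, 'R': array([[ 0.00984803, -0.99973435,  0.02083854],
       [-0.98349055, -0.01344952, -0.18045901],
       [ 0.18069134, -0.01871734, -0.98336174]]), 't': array([-0.05175549,  0.51094069,  0.99005592])}
{'fov_y': 59.95836982657279, 'cx': 310.0755298924019, 'cy': 237.63975863876888, 'tool_from_camera': array([[-4.47763518e-04, -2.65916822e-01,  9.63995873e-01,
        -1.78551793e-01],
       [ 9.99999891e-01,  9.60761149e-06,  4.67137160e-04,
        -6.05564761e-05],
       [-1.33481327e-04,  9.63995977e-01,  2.65916789e-01,
        -6.89231732e-02],
       [ 0.00000000e+00,  0.00000000e+00,  0.00000000e+00,
         1.00000000e+00]])}
```

View pics/top0.png

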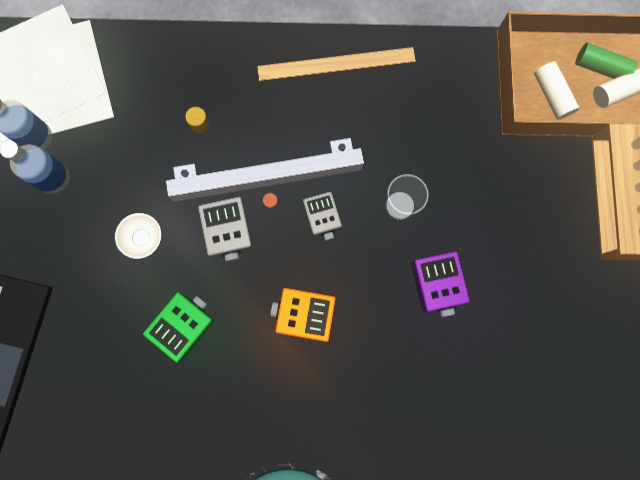

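View pics/side0.png

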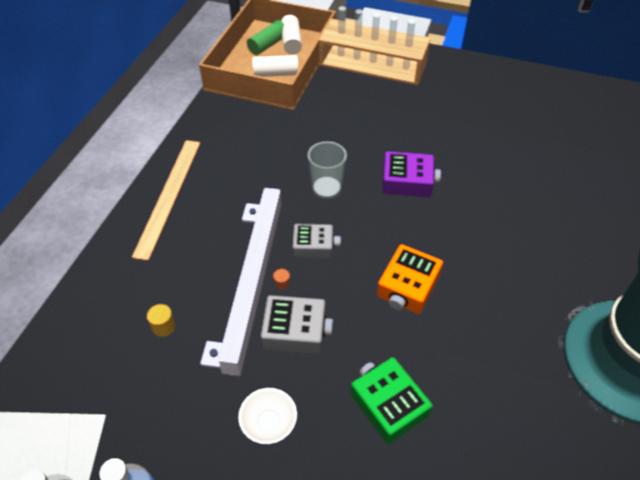

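Top view: larger grey timer at (225,227), plunger at (232,256). Things it could be taken for are the small grey timer (322,213), green (178,327), orange (306,315) and purple (442,282). I choose the larger grey one. The rail runs (168,188)–(362,157) and the bung is at (270,200).

```bash
python3 - <<'E'
from h import *
im=cv2.imread("pics/top0.png");cr=im[135:275,150:380]
cv2.imwrite("pics/crop.png",cv2.resize(cr,None,fx=3.4,fy=3.4,interpolation=cv2.INTER_CUBIC))
for n,p,z in [("timer corners",[(199,205),(240,198),(250,247),(208,256)],.042),("plunger tip",[(232,257)],.022),("rail front top",[(168,194),(363,163)],.045),("bung",[(270,200)],.028),("small",[(304,200),(333,193),(341,228),(312,234)],.032),
 ("bowl",[(138,236)],.03),("green",[(178,327)],.042),("orange",[(306,315)],.042)]:
    print(n,[np.round(pix2w("top",*q,z)[:2],3).tolist() for q in p])
for n,p,z in [("timer corners",[(268,297),(325,299),(322,342),(263,338)],.042),("rail",[(279,191),(240,365)],.045)]:
    print("side",n,[np.round(pix2w("side",*q,z)[:2],3).tolist() for q in p])
E
```

```text
timer corners [[0.562, 0.168], [0.576, 0.095], [0.487, 0.074], [0.47, 0.147]]
plunger tip [[0.472, 0.108]]
rail front top [[0.581, 0.223], [0.645, -0.128]]
bung [[0.577, 0.041]]
small [[0.577, -0.021], [0.591, -0.074], [0.526, -0.089], [0.514, -0.036]]
bowl [[0.506, 0.276]]
green [[0.346, 0.194]]
orange [[0.368, -0.027]]
side timer corners [[0.575, 0.101], [0.486, 0.075], [0.466, 0.151], [0.555, 0.174]]
side rail [[0.641, -0.121], [0.569, 0.228]]
```

View pics/crop.png

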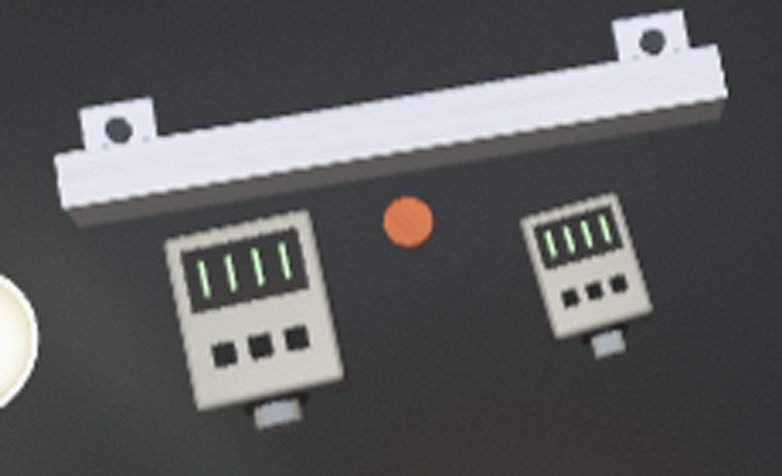

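Crop confirms the choice: the larger timer's top has corners at crop (166,241), (306,211), (343,377), (197,410) and its plunger is at (277,413), pointing at the robot. It stands about 29 mm short of the rail. Timer yaw ≈13.5°, rail ≈11°. My plan is to push the front face with two part-open fingers either side of the plunger, then close them and press the plunger.

```bash
cat >> h.py <<'E'
def tool(st):
    w,x,y,z=st["orientation"];return Ro.from_quat([x,y,z,w]).as_matrix()
def go(target,yaw):
    s=bot.get_state();R=tool(s);a=np.radians(yaw)
    D=np.array([[0,-np.sin(a),np.cos(a)],[0,np.cos(a),np.sin(a)],[-1,0,0]])
    print("shift mm",np.round(R.T@(np.array(target)-s["eef_pos"])*1000,1),"rotvec",np.round(np.degrees(Ro.from_matrix(R.T@D).as_rotvec()),2),"pos",np.round(s["eef_pos"],4))
E
python3 - <<'E'
from h import *
print(np.round(tool(bot.get_state()),3))
go([.42,-.3,.194],13); go([.428,.1,.15],13)
E
```

```text
[[-0.001  0.314 -0.949]
 [ 0.001 -0.949 -0.314]
 [-1.    -0.002  0.   ]]
shift mm [-1.000e-01 -2.326e+02 -3.045e+02] rotvec [-1.7469e+02 -1.4000e-01  2.0000e-02] pos [ 0.2041 -0.6165  0.1936]
shift mm [  44.5 -609.8 -437.8] rotvec [-1.7469e+02 -1.4000e-01  2.0000e-02] pos [ 0.2041 -0.6165  0.1936]
```

Request:
apply_moves:
  steps: [0, -23, -30, -7, 0, 0, 0, -46, -60, -14, 0, 0, 0, -69, -90, -21, 0, 0, 0, -92, -120, -28, 0, 0, 0, -115, -150, -35, 0, 0, 0, -138, -180, -42, 0, 0, 0, -161, -210, -49, 0, 0, 0, -184, -240, -56, 0, 0, 0, -207, -270, -63, 0, 0, 0, -230, -305, -70, 0, 0]
  fingers: 0

```text
t: 0.93
eef_pos: [0.4209, -0.3013, 0.1938]
orientation: [-0.493, -0.506, -0.494, 0.506]
ft_force: [0.9, -0.8, 0.2]
gripper_width: 0.0427
```

```bash
python3 - <<'E'
from h import *
go([.43,.1,.16],13); print(bot.get_state()["gripper_width"])
E
```

```text
shift mm [  34.3   -0.8 -401.3] rotvec [-1.0442e+02 -1.3000e-01  1.0000e-02] pos [ 0.4209 -0.3013  0.1938]
0.04274343412105556
```

Request:
apply_moves:
  steps: [0, 0, -40, -7, 0, 0, 0, 0, -80, -14, 0, 0, 0, 0, -120, -21, 0, 0, 0, 0, -160, -28, 0, 0, 0, 0, -200, -35, 0, 0, 0, 0, -240, -42, 0, 0, 10, 0, -280, -49, 0, 0, 20, 0, -320, -56, 0, 0, 30, 0, -360, -63, 0, 0, 34, 0, -401, -70, 0, 0]

```text
t: 1.77
eef_pos: [0.4296, 0.1008, 0.1593]
orientation: [0.694, 0.13, 0.696, -0.13]
ft_force: [1.3, -1.0, 0.9]
gripper_width: 0.0427
```

Request:
apply_moves:
  steps: [0, 0, 0, -7, 0, 0, 0, 0, 0, -14, 0, 0, 0, 0, 0, -21, 0, 0, 0, 0, 0, -28, 0, 0, 0, 0, 0, -34, 0, 0, 0, 0, 0, -34, 0, 0]

```text
t: 2.27
eef_pos: [0.4293, 0.1008, 0.159]
orientation: [0.701, -0.08, 0.704, 0.081]
ft_force: [0.3, -0.1, 0.2]
gripper_width: 0.0423
```

```bash
python3 - <<'E'
from h import *
s=bot.get_state();cv2.imwrite("pics/w1.png",capture("wrist"));print(np.round(tool(s),3),s["joints"]);np.save("s1.npy",s)
go([.43,.1,.16],13)
E
```

```text
[[-0.004 -0.225  0.974]
 [ 0.001  0.974  0.225]
 [-1.     0.002 -0.003]] [ 0.53888096  0.31334154 -0.96182903  2.07828657  0.32342605  0.90919755
  1.19497096]
shift mm [-1.  -0.8  0.5] rotvec [-0.26 -0.19 -0.09] pos [0.4294 0.1006 0.159 ]
```

View pics/w1.png

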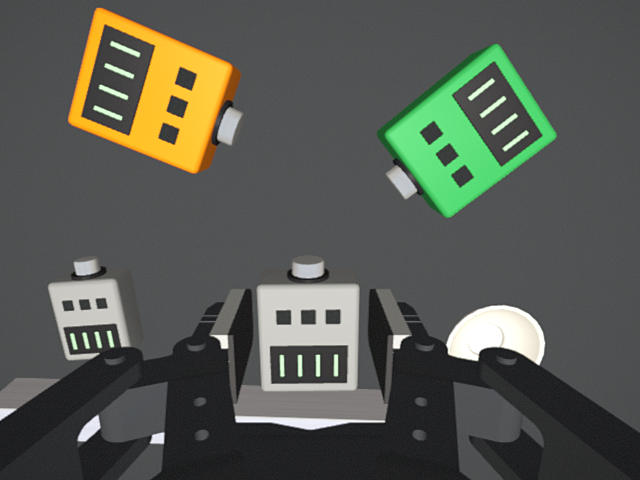

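Wrist view: the timer is centred between the fingers. Its front top edge runs (257,285)–(359,285), its rear edge (262,390)–(357,390) and its plunger tip is at (308,260). The rail is at the bottom, with the small timer at left.

```bash
python3 - <<'E'
from h import *
s=np.load("s1.npy",allow_pickle=True).item()
P=[pix2w("wrist",u,v,z,s) for u,v,z in[(257,285,.042),(359,285,.042),(262,390,.042),(358,390,.042),(292,276,.022),(325,276,.022),(308,260,.033),(236,416,.045),(388,420,.045)]]
for p in P: print(np.round(p,4), np.round(tool(s).T@(p-s["eef_pos"])*1000,1))
go([.478-.05*.974,.112-.05*.225,.010],13)
E
```

```text
[0.4898 0.0737 0.042 ] [116.7 -40.2  53.2]
[0.4723 0.1492 0.042 ] [116.9  37.3  53.2]
[0.579  0.0954 0.042 ] [116.4 -39.2 145. ]
[0.5614 0.1719 0.042 ] [116.5  39.3 145.1]
[0.4841 0.0988 0.022 ] [136.8 -14.5  53.4]
[0.4781 0.1248 0.022 ] [136.8  12.1  53.5]
[0.4645 0.1076 0.033 ] [125.9  -1.5  36.2]
[0.6059 0.0792 0.045 ] [113.3 -61.  167.6]
[0.5815 0.2025 0.045 ] [113.5  64.7 171.6]
shift mm [ 1.49e+02 -1.00e-01  5.00e-01] rotvec [-0.26 -0.19 -0.09] pos [0.4294 0.1006 0.159 ]
```

Request:
apply_moves:
  steps: [36, 0, 0, 0, 0, 0, 72, 0, 0, 0, 0, 0, 108, 0, 0, 1, 0, 0, 132, 0, 0, 1.8, 0, 0, 147, 0, 0, 1.8, 0, 0, 147, 0, 0, 1.8, 0, 0]

```text
t: 2.82
eef_pos: [0.4264, 0.1002, 0.0093]
orientation: [0.701, -0.066, 0.707, 0.067]
ft_force: [-1.1, 0.2, 0.7]
gripper_width: 0.0426
```

Request:
apply_moves:
  steps: [0, 0, 15, 0, 0, 0, 0, 0, 30, 0, 0, 0, 0, 0, 38, 0, 0, 0, 0, 0, 42, 0, 0, 0, 0, 0, 46, 0, 0, 0, 0, 0, 50, 0, 0, 0, 0, 0, 54, 0, 0, 0, 0, 0, 58, 0, 0, 0, 0, 0, 60, 0, 0, 0, 0, 0, 60, 0, 0, 0]

```text
t: 3.65
eef_pos: [0.4857, 0.1115, 0.0088]
orientation: [0.701, -0.066, 0.707, 0.067]
ft_force: [0.2, 0.3, 0.5]
gripper_width: 0.0431
```

```bash
python3 - <<'E'
from h import *
s=bot.get_state();print(s["ft_force"],s["eef_pos"]);cv2.imwrite("pics/w2.png",capture("wrist"));np.save("s2.npy",s)
E
```

```text
[0.19399698 0.29115504 0.48515086] [0.48568936 0.11151992 0.00881076]
```

View pics/w2.png

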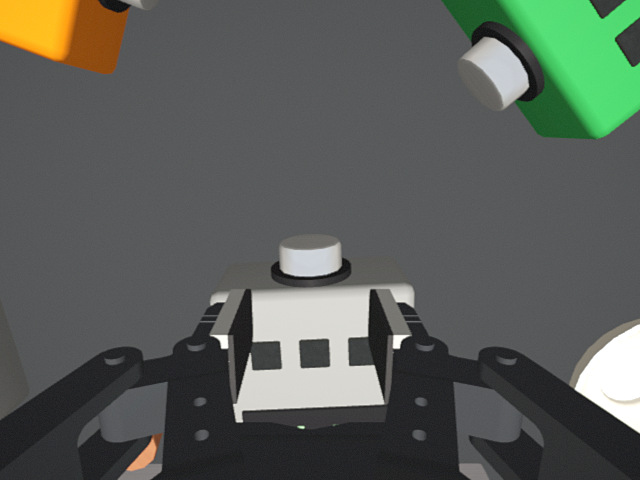

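```bash
python3 - <<'E'
from h import *
s=np.load("s2.npy",allow_pickle=True).item()
for u,v,z in[(213,295,.042),(412,293,.042),(280,242,.022),(341,242,.022),(272,275,.022),(350,275,.022)]:
    p=pix2w("wrist",u,v,z,s);print(np.round(p,4), np.round(tool(s).T@(p-s["eef_pos"])*1000,1))
cv2.imwrite("pics/t2.png",cv2.resize(capture("top")[130:290,130:360],None,fx=3.4,fy=3.4,interpolation=cv2.INTER_CUBIC))
cv2.imwrite("pics/d2.png",cv2.resize(capture("side")[180:380,200:420],None,fx=3,fy=3,interpolation=cv2.INTER_CUBIC))
E
```

```text
[0.4898 0.0752 0.042 ] [-33.2 -36.4  -3.1]
[0.4749 0.1487 0.042 ] [-33.1  38.6  -3.9]
[0.4703 0.0961 0.022 ] [-13.  -12.2 -18.1]
[0.4656 0.1209 0.022 ] [-13.   13.  -18.1]
[0.4852 0.0952 0.022 ] [-13.2 -15.9  -3.6]
[0.4791 0.1276 0.022 ] [-13.1  17.1  -3.6]
```

View pics/d2.png

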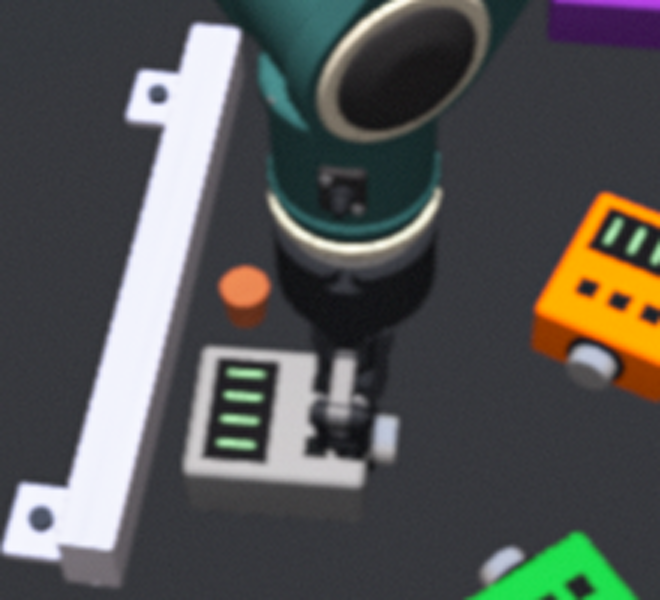

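The side view shows the timer has not moved. The fingers are above its top although the TCP reads z = 9 mm. I'll overlay the expected fingertip positions to see where the tips really are.

```bash
python3 - <<'E'
from h import *
s=np.load("s2.npy",allow_pickle=True).item();R=tool(s)
w=cv2.imread("pics/w2.png");d=capture("side")
def pr(n,p):
    c=get_calibration(n);f=240/np.tan(np.radians(c["fov_y"])/2)
    if n=="wrist": q=(np.linalg.inv(np.array(c["tool_from_camera"]))@np.r_[p,1])[:3]
    else: q=np.array(c["R"])@(R@p+s["eef_pos"])+c["t"]
    return np.array([f*q[0]/q[2]+c["cx"],f*q[1]/q[2]+c["cy"]])
k=[]
for n,im,(x0,y0,x1,y1),sc in(("wrist",w,(190,230,440,430),1.6),("side",d,(270,270,350,350),4.8)):
    o=cv2.resize(im[y0:y1,x0:x1],None,fx=sc,fy=sc,interpolation=cv2.INTER_CUBIC)
    for x,col in((0,(0,0,255)),(-.013,(0,255,0)),(-.036,(255,255,0))):
        for y in(-.0213,.0213):
            a,b=[(pr(n,np.array([x,y,z]))-[x0,y0])*sc for z in(-.011,.011)]
            cv2.line(o,tuple(map(int,a)),tuple(map(int,b)),col,2)
    k.append(cv2.resize(o,(400,384 if n=="side" else 320)))
h=384;k[0]=cv2.copyMakeBorder(k[0],0,64,0,0,0)
cv2.imwrite("pics/ov.png",np.hstack(k)); print(s["joints"],bot.get_state()["eef_pos"])
E
```

```text
[ 0.26950911  0.63406414 -0.6985537   2.04724338  0.63299068  0.69408867
  0.91678569] [0.48495639 0.11137027 0.00870647]
```

View pics/ov.png

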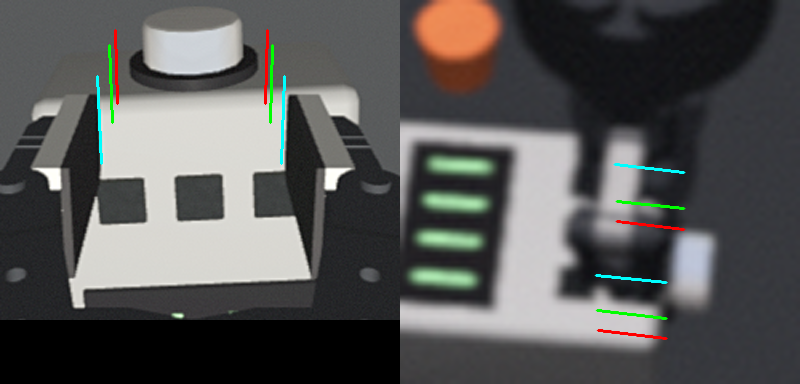

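The overlay shows the half-open fingertips about 36 mm short of the reported TCP along the finger. So they passed just over the timer's top (42 mm) without touching it. I'll back off, then lower in small steps watching the force.

Request:
apply_moves:
  steps: [0, 0, -30, 0, 0, 0, 0, 0, -60, 0, 0, 0, 0, 0, -65, 0, 0, 0, 8, 0, -65, 0, 0, 0, 14, 0, -65, 0, 0, 0, 18, 0, -65, 0, 0, 0, 20, 0, -65, 0, 0, 0, 22, 0, -65, 0, 0, 0, 22, 0, -65, 0, 0, 0]

```text
t: 4.6
eef_pos: [0.4211, 0.0995, -0.0132]
orientation: [0.7, -0.066, 0.708, 0.067]
ft_force: [0.5, 0.3, 0.1]
gripper_width: 0.0427
```

```bash
python3 - <<'E'
from h import *
s=bot.get_state();print(s["ft_force"],s["eef_pos"],s["joints"]);print(np.round(tool(s),3));cv2.imwrite("pics/w3.png",capture("wrist"));np.save("s3.npy",s)
a=cv2.resize(cv2.imread("pics/w3.png"),(400,300)); d=capture("side")[190:370,190:430]
cv2.imwrite("pics/v3.png",np.hstack([a,cv2.resize(d,(400,300),interpolation=cv2.INTER_CUBIC)]))
E
```

```text
[0.52071405 0.28063024 0.05856311] [ 0.42106673  0.09945506 -0.01322295] [ 0.25355614  0.59410631 -0.665013    2.20282149  0.68646272  0.57073277
  0.8295661 ]
[[-0.011 -0.188  0.982]
 [-0.     0.982  0.188]
 [-1.     0.002 -0.01 ]]
```

View pics/v3.png

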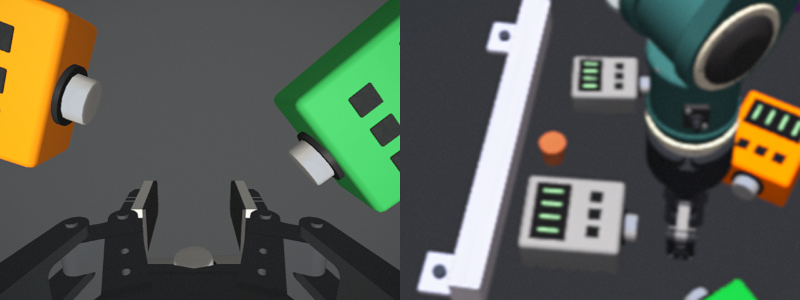

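No contact with the TCP reading z = −13 mm, which confirms the offset. The right-hand view shows the timer untouched and the fingers standing in front of the plunger. I'll lower a bit more, then push.

Request:
apply_moves:
  steps: [4, 0, 0, 0, 0.6, 0, 8, 0, 0, 0, 0.6, 0, 11, 0, 0, 0, 0.6, 0, 11, 0, 15, 0, 0.6, 0, 11, 0, 30, 0, 0.6, 0, 11, 0, 36, 0, 0.6, 0, 11, 0, 42, 0, 0.6, 0, 11, 0, 46, 0, 0.6, 0, 11, 0, 50, 0, 0.6, 0]

```text
t: 5.45
eef_pos: [0.4692, 0.1087, -0.0246]
orientation: [0.696, -0.067, 0.712, 0.067]
ft_force: [-2.6, -0.1, 0.8]
gripper_width: 0.0421
```

Request:
apply_moves:
  steps: [0, 0, 3, 0, 0, 0, 0, 0, 6, 0, 0, 0, 0, 0, 9, 0, 0, 0]

```text
t: 5.7
eef_pos: [0.4775, 0.1102, -0.0249]
orientation: [0.696, -0.067, 0.712, 0.066]
ft_force: [-1.5, -0.3, 0.3]
gripper_width: 0.0426
```

Request:
apply_moves:
  steps: [0, 0, 3, 0, 0, 0, 0, 0, 6, 0, 0, 0]

```text
t: 5.87
eef_pos: [0.4832, 0.1112, -0.025]
orientation: [0.695, -0.067, 0.712, 0.066]
ft_force: [-2.2, -0.8, 2.5]
gripper_width: 0.0429
```

Request:
apply_moves:
  steps: [0, 0, 3, 0, 0, 0, 0, 0, 5, 0, 0, 0]

```text
t: 6.03
eef_pos: [0.4885, 0.1121, -0.0251]
orientation: [0.695, -0.067, 0.712, 0.066]
ft_force: [-2.6, -0.9, 2.6]
gripper_width: 0.043
```

Request:
apply_moves:
  steps: [0, 0, 3, 0, -0.6, 0, 0, 0, 6, 0, -1.2, 0]

```text
t: 6.2
eef_pos: [0.4907, 0.1123, -0.0259]
orientation: [0.701, -0.067, 0.707, 0.066]
ft_force: [-16.2, -2.6, 11.3]
gripper_width: 0.0427
```

Request:
apply_moves:
  steps: [0, 0, 3, 0, 0, 0, 0, 0, 6, 0, 0, 0]

```text
t: 6.37
eef_pos: [0.4901, 0.1119, -0.0268]
orientation: [0.697, -0.069, 0.711, 0.065]
ft_force: [-24.0, -3.6, 17.4]
gripper_width: 0.0431
```

```bash
python3 - <<'E'
from h import *
s=bot.get_state();print(s["ft_force"],s["eef_pos"]);print(np.round(tool(s),3));cv2.imwrite("pics/w4.png",capture("wrist"));np.save("s4.npy",s)
a=cv2.resize(cv2.imread("pics/w4.png")[180:480,120:520],(400,300)); d=capture("side")[220:370,210:410]
cv2.imwrite("pics/v4.png",np.hstack([a,cv2.resize(d,(400,300),interpolation=cv2.INTER_CUBIC)]))
E
```

```text
[-24.01876614  -3.59613495  17.36890791] [ 0.49012002  0.11187995 -0.02680393]
[[-0.02  -0.188  0.982]
 [-0.008  0.982  0.188]
 [-1.    -0.004 -0.021]]
```

View pics/v4.png

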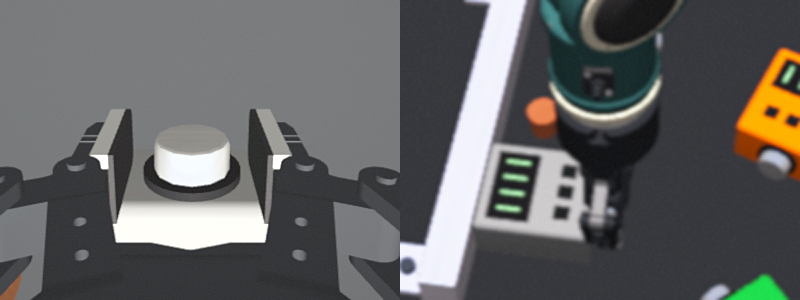

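The timer is now against the rail: the hard stop gave 24 N, and the side view shows its rear face on the rail. I'll back off, raise 12 mm, shut the fingers, then press.

Request:
apply_moves:
  steps: [0, 0, -12, 0, -1.2, 0, 0, 0, -26, 0, -1.2, 0, 0, 0, -40, 0, -1.2, 0, -12, 0, -44, 0, -1.2, 0, -12, 0, -44, 0, -1.2, 0]

```text
t: 6.88
eef_pos: [0.4479, 0.1041, -0.0123]
orientation: [0.705, -0.069, 0.703, 0.066]
ft_force: [0.2, -0.6, 0.3]
gripper_width: 0.0429
```

Request:
apply_moves:
  steps: [0, 0, 0, 0, 0, 0, 0, 0, 0, 0, 0, 0, 0, 0, 0, 0, 0, 0, 0, 0, 0, 0, 0, 0, 0, 0, 0, 0, 0, 0, 0, 0, 0, 0, 0, 0, 0, 0, 0, 0, 0, 0, 0, 0, 0, 0, 0, 0]
  fingers: -1

```text
t: 7.55
eef_pos: [0.4479, 0.1042, -0.0124]
orientation: [0.705, -0.069, 0.703, 0.066]
ft_force: [0.3, -0.1, 0.3]
gripper_width: 0.0001
```

```bash
python3 - <<'E'
from h import *
s=bot.get_state();print(s["ft_force"],s["eef_pos"],s["gripper_width"]);print(np.round(tool(s),3));cv2.imwrite("pics/w5.png",capture("wrist"));np.save("s5.npy",s)
a=cv2.resize(cv2.imread("pics/w5.png")[180:480,120:520],(400,300)); d=capture("side")[220:370,210:410]
cv2.imwrite("pics/v5.png",np.hstack([a,cv2.resize(d,(400,300),interpolation=cv2.INTER_CUBIC)]))
E
```

```text
[ 0.30312141 -0.14966397  0.2764209 ] [ 0.44794012  0.10418893 -0.01241643] 0.00011903148061614358
[[ 0.003 -0.189  0.982]
 [-0.004  0.982  0.189]
 [-1.    -0.004  0.002]]
```

View pics/v5.png

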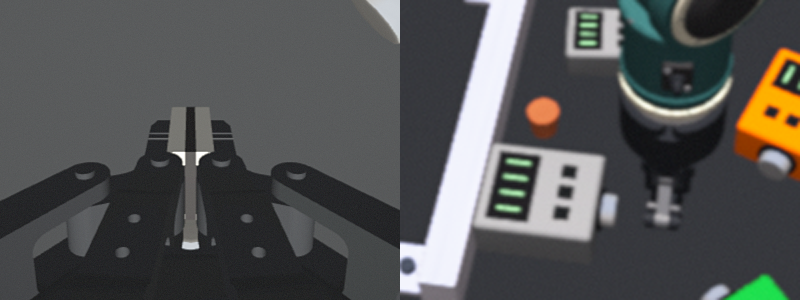

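Fingers are shut and in line with the plunger, and the timer sits on the rail. I'll lower 4 mm and press.

Request:
apply_moves:
  steps: [4, 0, 8, 0, 0, 0, 4, 0, 18, 0, 0, 0, 4, 0, 24, 0, 0, 0, 4, 0, 28, 0, 0, 0, 4, 0, 31, 0, 0, 0, 4, 0, 33, 0, 0, 0]

```text
t: 8.15
eef_pos: [0.4791, 0.1102, -0.0166]
orientation: [0.704, -0.069, 0.704, 0.065]
ft_force: [-5.5, -1.9, 3.4]
gripper_width: 0.0
```

Request:
apply_moves:
  steps: [0, 0, 3, 0, 0, 0, 0, 0, 4, 0, 0, 0]

```text
t: 8.32
eef_pos: [0.4812, 0.1105, -0.017]
orientation: [0.702, -0.069, 0.705, 0.065]
ft_force: [-6.0, -1.5, 4.5]
gripper_width: -0.0002
```

Request:
apply_moves:
  steps: [0, 0, 4, 0, 0, 0, 0, 0, 7, 0, 0, 0]

```text
t: 8.48
eef_pos: [0.484, 0.1108, -0.0176]
orientation: [0.7, -0.07, 0.708, 0.064]
ft_force: [-16.4, -1.5, 11.2]
gripper_width: -0.0003
```

Request:
apply_moves:
  steps: [0, 0, 4, 0, 0, 0, 0, 0, 6, 0, 0, 0, 0, 0, 6, 0, 0, 0, 0, 0, 6, 0, 0, 0, 0, 0, 6, 0, 0, 0, 0, 0, 6, 0, 0, 0, 0, 0, 6, 0, 0, 0]

```text
t: 9.07
eef_pos: [0.4835, 0.1104, -0.0187]
orientation: [0.696, -0.072, 0.712, 0.063]
ft_force: [-14.4, -2.4, 10.2]
gripper_width: 0.0002
```

Force climbed from 5.5 to 6 N over the spring travel and then rose steeply to 15 N at the expected full-in depth, and that was held for 0.6 s. I'll hold a little longer, then release and clear.

Request:
apply_moves:
  steps: [0, 0, 6, 0, -0.5, 0, 0, 0, 6, 0, -0.5, 0, 0, 0, 6, 0, -0.5, 0, 0, 0, 6, 0, -0.5, 0]

```text
t: 9.4
eef_pos: [0.4834, 0.1101, -0.0197]
orientation: [0.695, -0.073, 0.712, 0.062]
ft_force: [-13.2, -2.5, 9.0]
gripper_width: -0.0001
```

Request:
apply_moves:
  steps: [0, 0, -8, 0, -1, 0, 0, 0, -16, 0, -1, 0, 0, 0, -26, 0, -1, 0, 0, 0, -40, 0, -1, 0, -20, 0, -50, 0, -1, 0, -55, 0, -50, 0, -1, 0, -90, 0, -50, 0, -1, 0, -125, 0, -50, 0, -1, 0, -160, 0, -50, 0, -1, 0, -160, 0, -50, 0, -1, 0]

```text
t: 10.23
eef_pos: [0.4426, 0.1052, 0.1475]
orientation: [0.706, -0.073, 0.702, 0.063]
ft_force: [0.8, 0.6, 0.9]
gripper_width: 0.0002
```

```bash
python3 - <<'E'
from h import *
s=bot.get_state();print(s["ft_force"],s["eef_pos"]);np.save("s6.npy",s);w=capture("wrist");d=capture("side")[200:380,200:440]
cv2.imwrite("pics/v6.png",np.hstack([cv2.resize(w,(400,300)),cv2.resize(d,(400,300),interpolation=cv2.INTER_CUBIC)]))
E
```

```text
[0.81628295 0.56636706 0.94648254] [0.44258731 0.10515411 0.1475125 ]
```

View pics/v6.png

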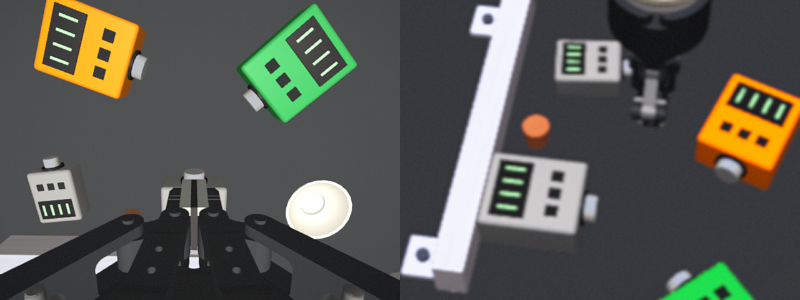

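Final view: the timer lies flat against the rail with its plunger out at (590,207). The small timer, the bung and the look-alikes are undisturbed, and the arm is clear. One numeric check of the pose, then I hand in.

```bash
python3 - <<'E'
from h import *
P=[pix2w("side",200+(u-400)*.6,200+v*.6,.042)[:2] for u,v in[(495,153),(478,221),(588,162),(575,235)]]
a=np.radians(11.2);n=np.array([np.cos(a),np.sin(a)]);t=np.array([-n[1],n[0]])
rail=np.mean([n@pix2w("side",u,v,.045)[:2] for u,v in[(279,191),(240,365)]]+[n@pix2w("top",u,v,.045)[:2] for u,v in[(169,196),(364,163)]])
c=np.mean(P,0);x=(P[0]+P[1]-P[2]-P[3])/2
mid=np.mean([t@q for q in([.581,.223],[.645,-.128])])
print("depth from rail face",n@c-rail,"(want -.0475) yaw err",np.degrees(np.arctan2(x[1],x[0]))-11.2,"along",t@c-mid)
job.finish_job()
E
```

```text
depth from rail face -0.0481291004093094 (want -.0475) yaw err -0.4169352093447536 along 0.09104043313062586
the job is handed in; nothing more can be done
```

I slid the larger grey timer back against the stop rail and pressed its plunger in for about 0.9 s. Then I let go, cleared the arm and handed the job in at about 10 s of the 32 s allowed.

**Slide:** I pushed with half-open fingers on either side of the plunger. The timer stopped hard on the rail at 24 N.

**Press:** with the fingers shut, the force ran 5.5 to 6 N along the spring. It then rose steeply to 13–16 N, about 7 mm past where the plunger should first be touched. I take that as fully in, but the plunger's travel and the rail force were judged from the wrist force and position, not seen directly.

**Final checks:**

| Check | Result |
|---|---|
| Depth from the rail face | 48.1 mm (47.5 mm when square) |
| Turn from square | about 0.4° |
| Position along the rail | about 91 mm from the middle |
| Plunger | sprung out, seen in the last picture |
| Small timer and look-alikes | appear unmoved in the pictures, not measured |
| Arm | clear, forces near zero |

**What disagreed:** the real fingertips were about 36 mm short of the reported tool point. My first push therefore passed over the timer without touching it. I saw this in the pictures and corrected the height by about 34 mm before pushing again.

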